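Put the obsidian slice on the light stage

TASK

Two thin specimen plates lie in the lanes of the wooden stand. Slide the one with the black obsidian slice forward along its lane until its front end sticks well out past the stand's open front edge, then grip it by that end, lift it off and lay it flat and centred on the lit round viewing stage, and let go. Do not let it fall, and leave the amber plate where it lies.

Things in the scene. Friction and masses are not known exactly. Their poses are not given: they have to be found in the camera images.
- obsidian_plate: White plate 130 (x) by 52 (y) by 3 mm, about 50 g, with a flush round black slice (40 mm) in the middle of its top. Origin: centre of its underside; z up, x as the stand's. Lies in one lane, front (-x) end 8 to 22 mm behind the stand's front edge. Kerbs bar a grip there; a fingertip pressing 5 to 15 N drags it. Once out over the edge, its sides can be gripped, fingers reaching past its underside.
- amber_plate: The same plate but with an amber-orange slice, in the other lane. Same origin and axes. To be left where it is.
- stand: Fixed dark wooden stand, 160 (x) by 180 (y) mm, lane floors 50 mm high. Origin: centre of its underside, on the table. Open front faces its -x, towards the robot within 15 degrees: front edge at x = -80 mm. Two lanes along x, centred at y = +50 and -50 mm, 56 mm wide, with kerbs 6 mm above the lane floor along their sides and across the back (8 mm thick). Bare table before the front.
- stage_top (a point): Centre of the top of the lit, pale yellow round viewing stage: a fixed disc 60 mm in diameter, 50 mm above the table, on a column 44 mm in diameter on a grey base 110 by 110 by 15 mm. The plate is longer than the disc, so its ends stick out freely and fingers have room there; any direction of the plate will do.
Not all that is in view belongs to the job. Leave any blue or yellow look-alike of the obsidian_plate alone.

How it is judged (in metres and radians):
On the way:
1. the obsidian plate, lying flat in its lane, sticks out at least 25 mm past the stand's front edge (x of obsidian_plate in the frame of stand between -0.08 and -0.04 m and z of obsidian_plate in the frame of stand between 0.046 and 0.054 m and angle between obsidian_plate's own z axis and vertical below 0.08 rad), for 0.1 s.
At the end, for the whole second after the job is handed in: The obsidian plate lies flat (within 5 degrees), slice up, and at rest on the viewing stage, its centre within 18 mm of the stage's centre; the amber plate is within 15 mm of where it started; the robot has let go (horizontal distance between obsidian_plate and stage_top below 0.018 m and z of obsidian_plate in the frame of stage_top between -0.004 and 0.004 m and angle between obsidian_plate's own z axis and vertical below 0.1 rad and linear speed of obsidian_plate below 0.02 m/s and distance of amber_plate from where it was at the start of the episode below 0.015 m); the robot touches nothing.
It fails at once if the amber plate is moved more than 15 mm (distance of amber_plate from where it was at the start of the episode above 0.015 m).
It fails at once if the obsidian plate falls from the stand or the stage (height (world z) of obsidian_plate below 0.03 m).
It also fails if it takes over 48 s, if anything falls off the work surface, if the arm or the gripper's body presses on something with over 40 N, if the wrist force passes 120 N, or if a joint passes its speed limit or range.

ROBOT

A 6-joint arm with a two-finger parallel gripper is mounted at the origin on the work surface. World frame = base frame: x ahead of the robot, y to its left, z up, the work surface at z = 0. Lengths are in mm, angles in rad, forces in N, time in s.
With the tool pointing down it reaches from about 350 to 850 mm from the base axis. Payload 8.1 kg.
Tool frame: the origin (TCP) lies between the finger pads; the fingertips stand 14 mm ahead of it and the grasp point (between the pads) lies 5 mm behind it (r.tip_extent is the distance from the TCP to the fingertips, in mm); z points along the fingers, y is the line along which they close (so a half turn about z gives the same grasp; the last joint's range is limited). The gripper opens to 85 mm and grips with 20 to 120 N. Pads are 22 mm wide; open, the fingers measure 114 mm over their backs; the gripper's body (76 mm by 85 mm) begins 54 mm behind the grasp point. The pads swing forward as they close: fully open they stand 13 mm farther back than shut.
Start: joints at [-1.363, 0.13, 1.488, -0, 1.523, -0.085], TCP at [173.201, -574.462, 245.292] pointing down, gripper open.
Joint ranges: [-2.96, 2.96], [-0.89, 2.26], [0.02, 2.5], [-1.34, 4.48], [0, 2.73], [-2.66, 2.66]. Speed limits (rad/s): [2.39, 2.39, 2.79, 3.14, 3.14, 3.14].

INTERFACE

Orientations are given as a rotation vector (axis times angle).
In Python, from workcell import r, vision gives the robot as it stands.
- The arm moves only by the shell command python3 -m crank 'ROWS' [FORCE]. ROWS is JSON, a list that holds one entry, the list of rows, each a list of 7 numbers: the shift along the tool's x, y, z in mm, then the turn, a rotation vector about the tool's x, y, z in degrees, then the gripper command: -1 is shut, 1 is fully open, values between are in proportion. In form: [[[x, y, z, ax, ay, az, jaw], ...]]. A call has 1 to 20 rows; each row is the pose to reach, as a shift and turn from the pose commanded when the call began, along the tool's axes at that moment; what a row does not reach only later rows make up. A row lasts 1/12 s, in which the tool goes at most 41.7 mm and 7.16 degrees, less where a joint would pass 70% of its speed; a pose out of reach is approached as far as the arm can. A call with a gripper value outside its range is refused whole. The fingers move at their own pace and stop on an object; FORCE is the grip in N (left out, the last holds). Time passes only in rows, so rows that repeat a pose let the fingers close. It gives the time, the measured TCP pose, the force, the opening and the grip force at its end, in the units of the state.
- r.state(): the state, without advancing time (a new reading comes with each control period).
- vision.get_image(name): name is "scene" or "top" or "wrist"; returns the picture (480x640x3 uint8, red, green, blue); there is no depth.
- vision.camera_params(name): a dict with "intrinsics" (3x3 intrinsics, pixels), "k1" (the pictures are not rectified: a ray, as slopes to the right and down, at radius r is drawn at 1 + k1 r^2 times it, then the intrinsics apply), "R" (3x3) and "t" (3): a world point X has camera coordinates R X + t. Camera axes: x right, y down, z forward; pixel columns grow to the right and rows downward; lengths in mm; the calibration is good to about 2 mm. A picture is of the moment at which its call begins: read the wrist's pose just before it. camera_params takes no time and is no camera call; for the wrist camera it gives the pose at the moment of the call.
- r.job_done(): hands the job in; it is judged then, once.
The state is a dict: "clock": time; "qpos": joint angles; "dq": joint speeds; "tau": joint torques, N m; "tool_pos": TCP position; "tcp_rot": TCP orientation; "wrist_force": force on the tool from outside, world axes, zero at the start; "moment": the same for the moment, N m; "grip_width": finger opening in mm; "grasp_force": force on a finger pad.
Only numpy, scipy, OpenCV 4.12 (cv2) and the standard library are available. Lean on these libraries where they do the work, as an engineer would, in place of code of your own. Each camera call takes 0.05 s, during which the arm holds its last target. There are 200 camera calls.

## Working session

There is one attempt and no reset: what is moved stays moved. The work goes in short steps, Python scripts to look and compute and a shell command to move; the robot and the scene stay as the last step left them, time stands still between calls to the robot, and variables do not carry over. Pictures are saved under pics/ and viewed, at most 10 in all, crops included, and the job is handed in when it is done.

```bash
ls; mkdir -p pics; python3 - <<'E'
from workcell import r, vision
import cv2, numpy as np
s=r.state(); print(s, r.tip_extent)
a=vision.get_image("scene"); b=vision.get_image("top")
for n in("scene","top","wrist"):
    p=vision.camera_params(n); print(n,p)
cv2.imwrite("pics/scene.png",a[...,::-1]); cv2.imwrite("pics/top.png",b[...,::-1])
E
```

```text
pics
{'clock': 0.0, 'qpos': array([-1.36339046e+00,  1.31174253e-01,  1.48930288e+00, -1.62724865e-05,
        1.52298889e+00, -8.54254737e-02]), 'dq': array([ 1.10443594e-03, -6.96166838e-04,  1.19814371e-03,  1.62603769e-05,
        1.94541228e-05,  8.23120822e-04]), 'tau': array([ 3.45210265e-04, -5.69400716e+01, -5.00546765e+01, -9.95123310e-05,
        1.46781147e-02, -3.45287063e-06]), 'tool_pos': array([ 173.08996511, -573.9359544 ,  244.22362743]), 'tcp_rot': array([-3.10612966e+00, -4.58065254e-01,  2.04724143e-04]), 'wrist_force': array([ 0.18277158,  0.04876763, -0.15583155]), 'moment': array([-0.02125349, -0.02432041, -0.01249382]), 'grasp_force': 0.0, 'grip_width': 85.42684005970717} 14.0
scene {'intrinsics': array([[539.60314247,   0.        , 326.18275214],
       [  0.        , 539.60314247, 246.86013221],
       [  0.        ,   0.        ,   1.        ]]), 'k1': 0.05489532657813198, 'R': array([[-5.36743359e-01,  8.43745413e-01, -4.94645389e-04],
       [ 5.69645522e-01,  3.61943835e-01, -7.37902865e-01],
       [-6.22423124e-01, -3.96346235e-01, -6.74906747e-01]]),
[... 182 characters left out ...]
      [  0.        ,   0.        ,   1.        ]]), 'k1': -0.03194778333428165, 'R': array([[ 0.00682908, -0.99996889,  0.00394871],
       [-0.9859029 , -0.00739308, -0.16715505],
       [ 0.16717904, -0.00275153, -0.98592271]]), 't': array([ 76.04990878, 503.53972207, 723.67495123])}
wrist {'intrinsics': array([[347.76281965,   0.        , 315.78799632],
       [  0.        , 347.76281965, 237.30697612],
       [  0.        ,   0.        ,   1.        ]]), 'k1': -0.04075486541255289, 'R': array([[ 0.28798927, -0.9576319 , -0.00182194],
       [-0.9071612 , -0.2734197 ,  0.31984406],
       [-0.30679103, -0.09045887, -0.94746845]]), 't': array([-598.77186816,  -40.99590575,  381.09280551])}
```

View pics/top.png

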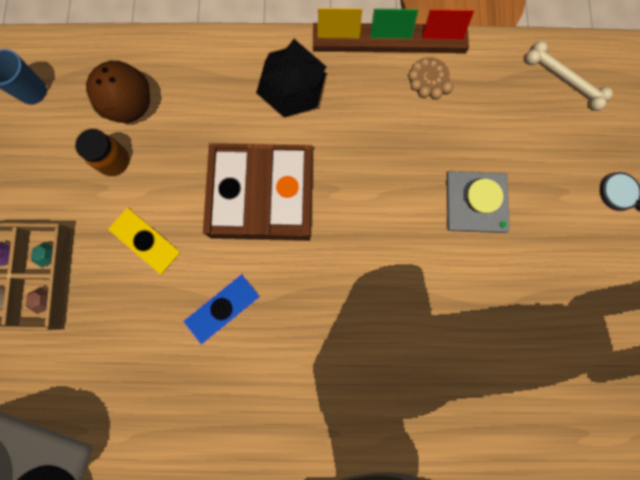

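View pics/scene.png

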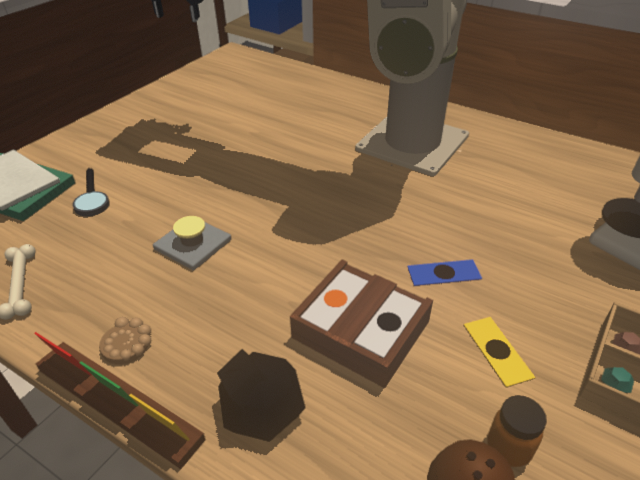

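The top view shows four things that could be mistaken for the target:
- White plate with black slice, in the left lane: (229,188).
- White plate with amber slice: (287,187).
- Yellow look-alike: (144,240).
- Blue look-alike: (221,308).

By the description the target is the one at (229,188). The viewing stage is at (486,196). In the scene view the target slice is at (389,322) and the stage at (189,227).

```bash
cat > h.py <<'E'
import cv2, numpy as np
def ray(p,uv):
    K=p["intrinsics"]; d=np.array([(uv[0]-K[0,2])/K[0,0],(uv[1]-K[1,2])/K[1,1]]); u=d.copy()
    for _ in range(20): u=d/(1+p["k1"]*(u@u))
    R=np.array(p["R"]); return -R.T@p["t"], R.T@np.r_[u,1]
def at(p,uv,z):
    c,d=ray(p,uv); return c+d*(z-c[2])/d[2]
def tri(a,b):
    A=np.zeros((3,3));y=np.zeros(3)
    for c,d in(a,b):
        d=d/np.linalg.norm(d);M=np.eye(3)-np.outer(d,d);A+=M;y+=M@c
    return np.linalg.solve(A,y)
def blob(mask,near):
    n,l,s,c=cv2.connectedComponentsWithStats(mask.astype(np.uint8))
    i=[k for k in range(1,n) if s[k,4]>60]
    i=min(i,key=lambda k:np.hypot(*(c[k]-near))); return c[i],s[i,4],(l==i).astype(np.uint8)
E
python3 - <<'E'
from h import *
from workcell import vision
P={n:vision.camera_params(n) for n in("top","scene")}
I={n:cv2.imread(f"pics/{n}.png").astype(int) for n in P}
near={"black":{"top":(229,188),"scene":(389,322)},"amber":{"top":(287,187),"scene":(335,298)},"stage":{"top":(486,196),"scene":(189,227)},"white":{"top":(229,215),"scene":(400,340)},"whiteA":{"top":(287,215),"scene":(320,310)}}
z={"black":53,"amber":53,"stage":50,"white":53,"whiteA":53}
for k in near:
    g=[]
    for n in P:
        b,gr,rd=[I[n][...,i] for i in range(3)]
        m={"black":(I[n].max(2)<60),"amber":(rd>180)&(b<80)&(gr<150),"stage":(rd>180)&(gr>180)&(b<170)&(rd-b>50),"white":(b>150),"whiteA":(b>150)}[k]
        c,a,msk=blob(m,near[k][n]); g.append(ray(P[n],c))
        print(k,n,c.round(1),a,at(P[n],c,z[k]).round(1))
        if k[:5]=="white":
            cs,_=cv2.findContours(msk,0,2); q=cv2.boxPoints(cv2.minAreaRect(max(cs,key=cv2.contourArea))) if n=="top" else cv2.approxPolyDP(max(cs,key=cv2.contourArea),8,True)[:,0]
            print(q.round(1).tolist(),[at(P[n],x,53).round(1).tolist() for x in q])
    print(k,"tri",tri(*g).round(1))
for uv in [(205,234),(310,239),(210,144),(314,146)]: print(uv,at(P["top"],uv,56).round(1))
cv2.imwrite("pics/crop.png",cv2.resize(I["top"][130:250,190:330].astype(np.uint8),None,fx=5,fy=5,interpolation=cv2.INTER_CUBIC))
E
```

```text
black top [229. 188.] 315 [593.1 240.2  53. ]
black scene [261.4 400.2] 4879 [816.8 152.2  53. ]
black tri [697.7 184.5 -57.5]
amber top [287.  186.4] 354 [596.6 140.8  53. ]
amber scene [335.1 298.2] 284 [597.1 138.7  53. ]
amber tri [597.  139.8  53.4]
stage top [485.7 195.2] 893 [ 584.8 -201.7   50. ]
stage scene [188.4 225.3] 485 [ 585.7 -203.9   50. ]
stage tri [ 585.5 -202.8   49.8]
white top [229.1 188.7] 1730 [591.8 239.9  53. ]
[[212.1999969482422, 224.0], [215.89999389648438, 151.10000610351562], [245.8000030517578, 152.6999969482422], [242.10000610351562, 225.5]] [[529.9, 266.0, 53.0], [659.5, 265.9, 53.0], [657.0, 213.6, 53.0], [527.7, 215.2, 53.0]]
white scene [387.5 323.6] 1626 [598.3 238.4  53. ]
[[395, 291], [355, 341], [382, 356], [420, 304]] [[528.3, 216.0, 53.0], [656.4, 211.8, 53.0], [658.8, 260.5, 53.0], [532.3, 264.3, 53.0]]
white tri [593.9 238.9  48.7]
whiteA top [287.  187.6] 1748 [594.5 140.7  53. ]
[[270.70001220703125, 223.0], [272.79998779296875, 150.1999969482422], [303.0, 151.0], [300.8999938964844, 223.8000030517578]] [[532.4, 166.9, 53.0], [661.8, 166.8, 53.0], [660.6, 114.3, 53.0], [531.3, 115.9, 53.0]]
whiteA scene [334. 300.] 1413 [601.4 139.1  53. ]
[[367, 281], [343, 270], [302, 317], [327, 329]] [[533.3, 164.3, 53.0], [532.5, 115.1, 53.0], [660.7, 114.8, 53.0], [659.8, 162.3, 53.0]]
whiteA tri [597.  139.   48.4]
(205, 234) [512.  276.5  56. ]
(310, 239) [504.8 100.2  56. ]
(210, 144) [671.3 276.2  56. ]
(314, 146) [668.8  95.2  56. ]
```

View pics/crop.png

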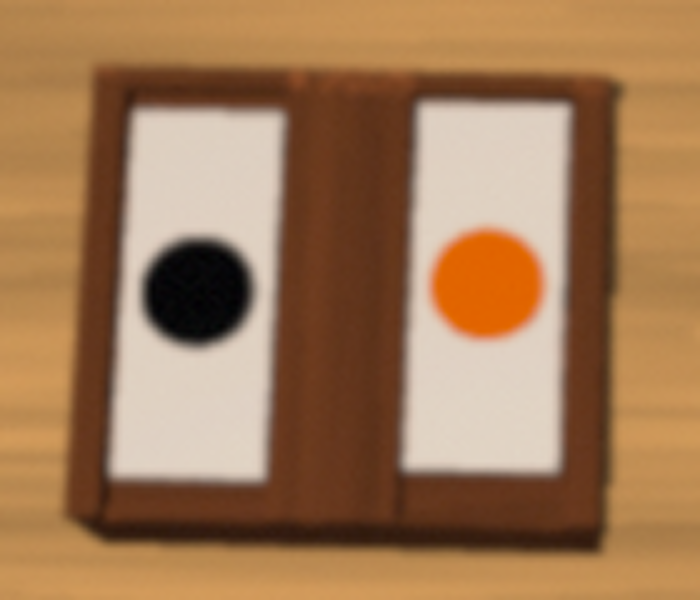

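The crop shows the obsidian plate in the left lane, with its slice at crop (198,292) and no slice of another colour near it. The amber plate is at crop (487,285).

My measurements:
- **Obsidian plate:** centre about (593.5, 239.5), underside at z = 50. Its size comes out at 130 x 52, as given.
- **Stand:** yaw about -0.7°, front edge about x = 510, so the plate's front end is about 18 mm behind it. That fits the stated 8 to 22 mm.
- **Stage:** (585.5, -202.8, 50).

Next I move above the rear half of the plate with the gripper shut.

```bash
cat > go.py <<'E'
import sys,numpy as np
from scipy.spatial.transform import Rotation as Ro
from workcell import r
x,y,z,yaw=map(float,sys.argv[1:5]); s=r.state()
R=Ro.from_rotvec(s["tcp_rot"]); T=Ro.from_euler("z",yaw,degrees=True)*Ro.from_rotvec([np.pi,0,0])
print("shift",R.inv().apply(np.array([x,y,z])-s["tool_pos"]).round(2),"turn",np.degrees((R.inv()*T).as_rotvec()).round(2),"pos",s["tool_pos"].round(1),"q",s["qpos"].round(2),"F",s["wrist_force"].round(1),"t",s["clock"],"w",round(s["grip_width"],1))
E
python3 go.py 628 239 120 -0.7
```

```text
shift [ 670.17 -646.93  125.51] turn [-9.000e-02  1.000e-02  1.747e+01] pos [ 173.1 -574.   244.4] q [-1.36  0.13  1.49  0.    1.52 -0.09] F [-0.6 -0.1 -0.1] t 0.1 w 85.5
```

```bash
python3 -m crank '[[[335,-323,0,0,0,9,-1],[335,-323,0,0,0,9,-1],[335,-323,0,0,0,9,-1],[335,-323,0,0,0,9,-1],[335,-323,0,0,0,9,-1],[335,-323,0,0,0,9,-1],[335,-323,0,0,0,9,-1],[335,-323,0,0,0,9,-1],[335,-323,0,0,0,9,-1],[335,-323,0,0,0,9,-1],[335,-323,0,0,0,9,-1],[670,-647,0,0,0,17.5,-1],[670,-647,0,0,0,17.5,-1],[670,-647,0,0,0,17.5,-1],[670,-647,0,0,0,17.5,-1],[670,-647,0,0,0,17.5,-1],[670,-647,0,0,0,17.5,-1],[670,-647,0,0,0,17.5,-1],[670,-647,0,0,0,17.5,-1],[670,-647,0,0,0,17.5,-1]]]'; python3 go.py 628 239 90 -0.7
```

```text
clock: 1.77
tool_pos: [577.1, 148.6, 244.7]
tcp_rot: [3.141, -0.019, -0.001]
wrist_force: [0.5, -1.6, 1.3]
grip_width: 0.0
grasp_force: 0.0
shift [ 49.92 -91.04 154.65] turn [ 0.01  0.04 -0.01] pos [577.1 148.6 244.7] q [ 0.17  0.12  1.5  -0.    1.52  1.75] F [ 0.5 -1.6  1.3] t 1.7667 w 0.0
```

```bash
python3 -m crank '[[[50,-91,0,0,0,0,-1],[50,-91,0,0,0,0,-1],[50,-91,0,0,0,0,-1],[50,-91,40,0,0,0,-1],[50,-91,80,0,0,0,-1],[50,-91,120,0,0,0,-1],[50,-91,145,0,0,0,-1],[50,-91,160,0,0,0,-1],[50,-91,164,0,0,0,-1],[50,-91,164,0,0,0,-1],[50,-91,164,0,0,0,-1],[50,-91,164,0,0,0,-1]]]'; python3 go.py 628 239 67 -0.7; python3 - <<'E'
from workcell import vision
import cv2
a=vision.get_image("top"); cv2.imwrite("pics/t2.png",cv2.resize(a[120:260,170:340,::-1],None,fx=4,fy=4)); 
E
```

```text
clock: 2.77
tool_pos: [629.8, 237.3, 84.5]
tcp_rot: [-3.14, 0.02, -0.007]
wrist_force: [-0.1, 0.1, 0.5]
grip_width: 0.1
grasp_force: 0.0
shift [-1.93 -1.61 17.51] turn [-0.08 -0.26 -0.03] pos [629.8 237.3  84.5] q [0.28 0.44 1.42 0.   1.28 1.87] F [-0.1  0.1  0.5] t 2.7667 w 0.1
```

View pics/t2.png

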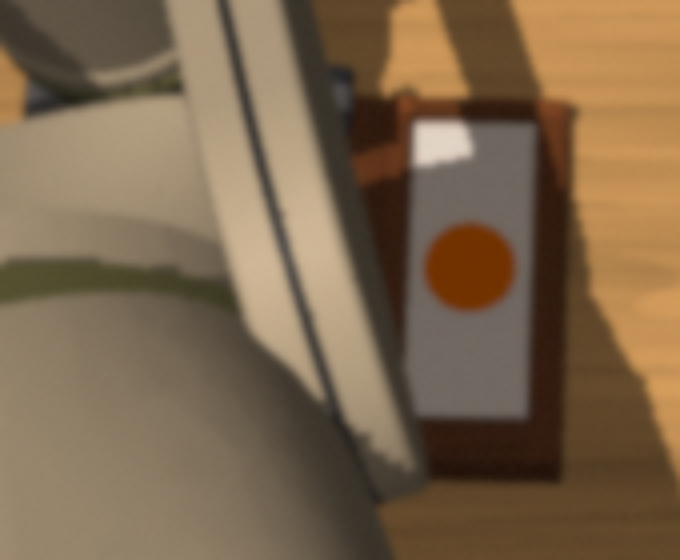

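The arm hides the target in this view. The amber plate is untouched, with its slice at crop (470,266). I descend gently now and watch the force.

```bash
python3 -m crank '[[[-2,-1.6,6,0,0,0,-1],[-2,-1.6,11,0,0,0,-1],[-2,-1.6,14,0,0,0,-1],[-2,-1.6,16,0,0,0,-1],[-2,-1.6,16.5,0,0,0,-1],[-2,-1.6,17,0,0,0,-1],[-2,-1.6,17,0,0,0,-1],[-2,-1.6,17,0,0,0,-1]]]'; python3 -m crank '[[[0,0,0.5,0,0,0,-1],[0,0,1,0,0,0,-1],[0,0,1,0,0,0,-1],[0,0,1,0,0,0,-1]]]'
```

```text
clock: 3.48
tool_pos: [625.7, 238.6, 67.0]
tcp_rot: [3.141, -0.019, -0.0]
wrist_force: [-12.0, -3.3, 21.4]
grip_width: 0.1
grasp_force: 10.7
clock: 3.82
tool_pos: [625.7, 238.6, 67.0]
tcp_rot: [3.141, -0.019, -0.0]
wrist_force: [-16.6, -4.6, 28.1]
grip_width: 0.1
grasp_force: 14.0
```

```bash
python3 -m crank '[[[0,0,-1.5,0,0,0,-1],[0,0,-2.5,0,0,0,-1],[0,0,-2.5,0,0,0,-1]]]'; python3 -m crank '[[[-3,0,0,0,0,0,-1],[-6,0,0,0,0,0,-1],[-9,0,0,0,0,0,-1],[-12,0,0,0,0,0,-1],[-12,0,0,0,0,0,-1]]]'
```

```text
clock: 4.07
tool_pos: [625.7, 238.6, 67.1]
tcp_rot: [-3.141, 0.019, 0.0]
wrist_force: [-6.2, -0.9, 11.0]
grip_width: 0.1
grasp_force: 5.4
clock: 4.48
tool_pos: [614.9, 238.9, 67.1]
tcp_rot: [-3.141, 0.02, -0.005]
wrist_force: [1.7, 0.4, 6.1]
grip_width: -0.2
grasp_force: 3.4
```

```bash
python3 -m crank '[[[0,0,0.6,0,0,0,-1],[-3,0,0.7,0,0,0,-1],[-7,0,0.8,0,0,0,-1],[-11,0,0.8,0,0,0,-1],[-15,0,0.8,0,0,0,-1],[-19,0,0.8,0,0,0,-1],[-23,0,0.8,0,0,0,-1],[-26,0,0.8,0,0,0,-1],[-26,0,0.8,0,0,0,-1]]]'; python3 - <<'E'
from workcell import vision
import cv2
a=vision.get_image("scene"); cv2.imwrite("pics/s2.png",cv2.resize(a[220:400,270:470,::-1],None,fx=3,fy=3)) 
E
```

```text
clock: 5.23
tool_pos: [589.7, 239.3, 67.1]
tcp_rot: [-3.14, 0.02, -0.008]
wrist_force: [3.9, 0.3, 9.2]
grip_width: 0.0
grasp_force: 4.5
```

View pics/s2.png

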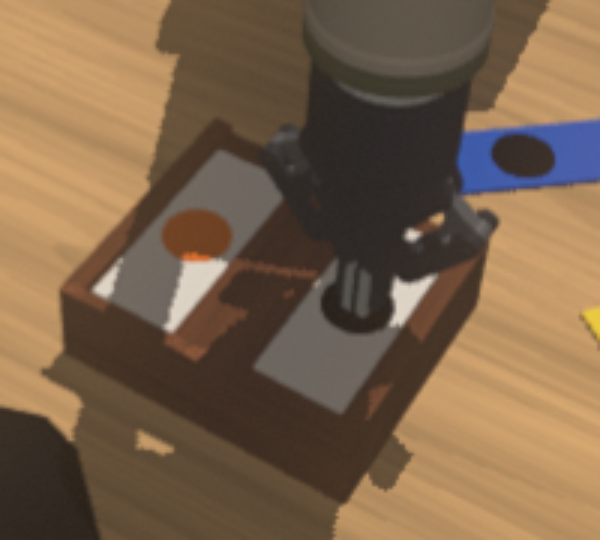

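The picture shows the plate has not moved. Its slice is still at (389,322) and its rear edge still near (355,342), while the fingertip has slipped along to the slice. I lift, go back to the rear part and press harder.

```bash
python3 -m crank '[[[0,0,-6,0,0,0,-1],[10,0,-6,0,0,0,-1],[30,0,-6,0,0,0,-1],[46,0,-6,0,0,0,-1],[46,0,-6,0,0,0,-1],[46,0,-6,0,0,0,-1],[46,0,-6,0,0,0,-1]]]'; python3 go.py 634 239 68 -0.7;
```

```text
clock: 5.87
tool_pos: [632.6, 238.3, 70.1]
tcp_rot: [3.141, -0.02, -0.004]
wrist_force: [-0.7, 0.5, -0.5]
grip_width: 0.0
grasp_force: 0.0
shift [ 1.42 -0.75  2.06] turn [ 0.03  0.13 -0.02] pos [632.6 238.3  70.1] q [0.28 0.47 1.41 0.   1.26 1.87] F [-0.7  0.5 -0.5] t 5.8667 w 0.0
```

```bash
python3 -m crank '[[[0,0,2,0,0,0,-1],[0,0,3,0,0,0,-1],[-1,0,4,0,0,0,-1],[-2,0,5,0,0,0,-1],[-2,0,5,0,0,0,-1]]]'; python3 -m crank '[[[-2,0,0.2,0,0,0,-1],[-4,0,0.4,0,0,0,-1],[-6,0,0.6,0,0,0,-1]]]';  python3 -m crank '[[[-2,0,0.2,0,0,0,-1],[-4,0,0.4,0,0,0,-1],[-6,0,0.5,0,0,0,-1]]]'
```

```text
clock: 6.28
tool_pos: [632.6, 238.5, 67.1]
tcp_rot: [-3.141, 0.02, -0.004]
wrist_force: [1.9, -1.3, 5.0]
grip_width: -0.1
grasp_force: 2.0
clock: 6.53
tool_pos: [627.5, 238.8, 67.1]
tcp_rot: [-3.141, 0.02, -0.007]
wrist_force: [5.1, -0.5, 6.3]
grip_width: 0.3
grasp_force: 3.2
clock: 6.78
tool_pos: [621.9, 239.0, 67.1]
tcp_rot: [-3.14, 0.02, -0.008]
wrist_force: [5.6, -0.4, 7.6]
grip_width: 0.1
grasp_force: 3.7
```

```bash
cat > chk.py <<'E'
from h import *
from workcell import vision
import sys
p=vision.camera_params("scene"); a=vision.get_image("scene"); cv2.imwrite("pics/"+sys.argv[1],cv2.resize(a[220:400,270:470,::-1],None,fx=3,fy=3))
E
python3 chk.py s3.png
```

```text
(no output)
```

View pics/s3.png

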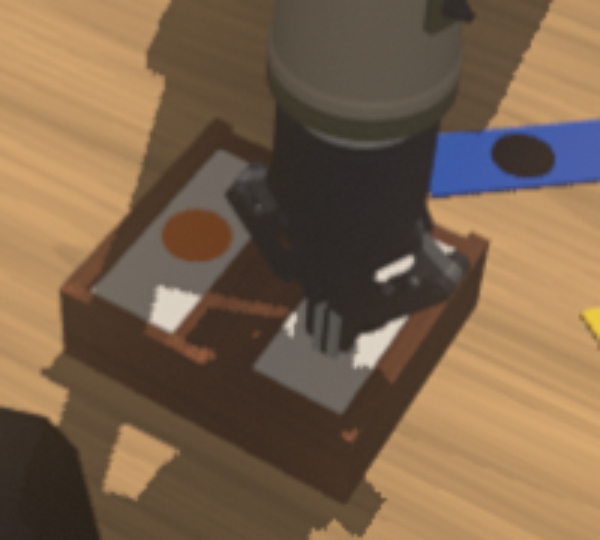

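The plate is still in place, with its rear edge unchanged at crop (254,368)-(343,413). I press to about 15 N, and from here I track the rear edge numerically.

```bash
cat > edge.py <<'E'
from h import *
from workcell import vision
p=vision.camera_params("scene"); K=p["intrinsics"]; R=np.array(p["R"])
def proj(X):
    c=R@X+p["t"]; u=c[:2]/c[2]; u=u*(1+p["k1"]*(u@u)); return u*K[0,0]+K[:2,2]
def prof(img,y,xs,z=53):
    q=np.float32([proj(np.array([x,y,z])) for x in xs])
    return cv2.remap(img,q[None,:,0],q[None,:,1],cv2.INTER_LINEAR)[0]
def rear(img):
    xs=np.arange(570,676,1.); out=[]
    for y in(222,228,234,240,246,252,258):
        b=cv2.GaussianBlur(prof(img,y,xs)[None,:,2].astype(np.float32),(5,1),0)[0]
        g=np.diff(b)
        i=np.argmin(g); out.append((xs[i],round(float(g[i]))))
    return out
if __name__=="__main__":
    print("start",rear(cv2.imread("pics/scene.png")[...,::-1].copy())); print("now",rear(vision.get_image("scene")))
E
python3 edge.py; python3 -m crank '[[[0,0,0.6,0,0,0,-1],[-0.5,0,1.2,0,0,0,-1],[-1,0,1.2,0,0,0,-1]]]'; python3 -m crank '[[[-2,0,0.2,0,0,0,-1],[-4,0,0.3,0,0,0,-1],[-6,0,0.4,0,0,0,-1],[-8,0,0.4,0,0,0,-1]]]'; python3 edge.py
```

```text
start [(np.float64(658.0), -26), (np.float64(658.0), -27), (np.float64(659.0), -29), (np.float64(573.0), -30), (np.float64(575.0), -30), (np.float64(659.0), -28), (np.float64(659.0), -30)]
now [(np.float64(659.0), -13), (np.float64(660.0), -13), (np.float64(660.0), -13), (np.float64(571.0), -27), (np.float64(660.0), -13), (np.float64(660.0), -14), (np.float64(626.0), -24)]
clock: 7.13
tool_pos: [621.6, 239.0, 67.1]
tcp_rot: [-3.14, 0.02, -0.011]
wrist_force: [6.5, -1.4, 10.7]
grip_width: 0.0
grasp_force: 5.6
clock: 7.47
tool_pos: [614.6, 239.4, 67.1]
tcp_rot: [-3.139, 0.02, -0.014]
wrist_force: [8.1, -0.5, 10.6]
grip_width: -0.3
grasp_force: 5.5
start [(np.float64(658.0), -26), (np.float64(658.0), -27), (np.float64(659.0), -29), (np.float64(573.0), -30), (np.float64(575.0), -30), (np.float64(659.0), -28), (np.float64(659.0), -30)]
now [(np.float64(653.0), -13), (np.float64(653.0), -13), (np.float64(653.0), -12), (np.float64(653.0), -13), (np.float64(653.0), -13), (np.float64(653.0), -13), (np.float64(620.0), -22)]
```

At about 11 N the plate moves with the fingertip: the rear edge went from 660 to 653. About 60 mm remain.

```bash
python3 -m crank '[[[-2,0,0.3,0,0,0,-1],[-4,0,0.5,0,0,0,-1],[-6,0,0.6,0,0,0,-1],[-8,0,0.7,0,0,0,-1],[-10,0,0.8,0,0,0,-1],[-12,0,0.9,0,0,0,-1],[-14,0,1,0,0,0,-1],[-16,0,1,0,0,0,-1],[-18,0,1,0,0,0,-1],[-20,0,1,0,0,0,-1]]]'; python3 edge.py|tail -1
```

```text
clock: 8.35
tool_pos: [595.7, 239.9, 67.1]
tcp_rot: [-3.139, 0.02, -0.018]
wrist_force: [9.2, -0.3, 14.6]
grip_width: -0.0
grasp_force: 6.7
now [(np.float64(634.0), -12), (np.float64(635.0), -13), (np.float64(634.0), -13), (np.float64(635.0), -13), (np.float64(635.0), -13), (np.float64(594.0), -17), (np.float64(602.0), -22)]
```

```bash
python3 -m crank '[[[-2,0,0,0,0,0,-1],[-4,0,0,0,0,0,-1],[-6,0,0,0,0,0,-1],[-8,0,0,0,0,0,-1],[-10,0,0,0,0,0,-1],[-12,0,0.1,0,0,0,-1],[-14,0,0.1,0,0,0,-1],[-16,0,0.1,0,0,0,-1],[-18,0,0.2,0,0,0,-1],[-20,0,0.2,0,0,0,-1],[-22,0,0.2,0,0,0,-1],[-24,0,0.2,0,0,0,-1],[-26,0,0.2,0,0,0,-1]]]'; python3 edge.py|tail -1
```

```text
clock: 9.48
tool_pos: [570.1, 240.4, 67.0]
tcp_rot: [-3.138, 0.02, -0.019]
wrist_force: [10.1, -0.2, 13.9]
grip_width: 0.1
grasp_force: 7.1
now [(np.float64(609.0), -12), (np.float64(609.0), -13), (np.float64(609.0), -12), (np.float64(609.0), -12), (np.float64(609.0), -12), (np.float64(609.0), -12), (np.float64(580.0), -18)]
```

```bash
python3 -m crank '[[[-2,0,0,0,0,0,-1],[-4,0,0,0,0,0,-1],[-6,0,0,0,0,0,-1],[-8,0,0,0,0,0,-1],[-10,0,0,0,0,0,-1],[-12,0,0,0,0,0,-1],[-14,0,0,0,0,0,-1],[-16,0,0,0,0,0,-1],[-17,0,0,0,0,0,-1],[-17,0,-1,0,0,0,-1],[-16,0,-3,0,0,0,-1],[-16,0,-10,0,0,0,-1],[-16,0,-40,0,0,0,1],[-16,0,-60,0,0,0,1],[-60,0,-60,0,0,0,1],[-97,0,-60,0,0,0,1],[-97,0,-60,0,0,0,1],[-97,0,-60,0,0,0,1],[-97,0,-60,0,0,0,1]]]'; python3 - <<'E'
from edge import *
s=vision.get_image("scene"); print(rear(s)); cv2.imwrite("pics/s4.png",s[...,::-1]); 
w=vision.get_image("wrist"); cv2.imwrite("pics/w4.png",w[...,::-1]); import json
q=vision.camera_params("wrist"); np.savez("w4.npz",**{k:np.array(v) for k,v in q.items()})
E
```

```text
clock: 11.12
tool_pos: [467.3, 240.5, 122.0]
tcp_rot: [3.141, -0.019, -0.001]
wrist_force: [1.1, 0.0, 0.4]
grip_width: 83.5
grasp_force: 0.0
[(np.float64(590.0), -13), (np.float64(590.0), -12), (np.float64(590.0), -12), (np.float64(590.0), -12), (np.float64(590.0), -13), (np.float64(590.0), -12), (np.float64(590.0), -12)]
```

View pics/w4.png

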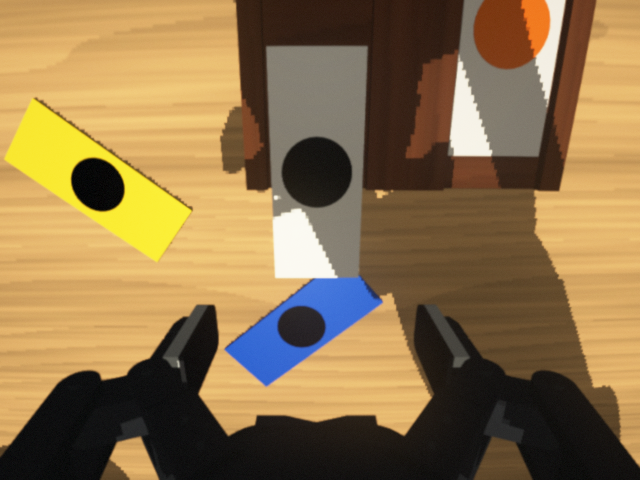

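The plate now sticks out of its lane. In the wrist view its front corners are at (277,278) and (359,278), its rear corners at (266,45) and (367,45), and the stand's front edge is near row 190. The amber plate is in place, and the blue look-alike lies low on the table at about (302,327).

```bash
python3 - <<'E'
from h import *
p=dict(np.load("w4.npz"))
for uv in[(276,278),(359,278),(266,45),(368,45),(317,172)]: print(uv,at(p,uv,53).round(1))
for uv in[(247,190),(270,190),(420,190)]: print(uv,at(p,uv,56).round(1),at(p,uv,50).round(1))
E
python3 go.py 487 240.5 56.5 -0.7
```

```text
(276, 278) [457.8 266.2  53. ]
(359, 278) [457.1 214.1  53. ]
(266, 45) [588.9 265.   53. ]
(368, 45) [588.2 212.6  53. ]
(317, 172) [523.4 239.6  53. ]
(247, 190) [514.3 279.5  56. ] [513.1 280.7  50. ]
(270, 190) [514.1 266.4  56. ] [512.9 267.2  50. ]
(420, 190) [513.  181.1  56. ] [511.8 179.3  50. ]
shift [ 1.814e+01 -5.000e-02  6.614e+01] turn [-0.02 -0.05 -0.03] pos [468.8 240.7 122.6] q [ 0.38  0.03  1.83 -0.    1.29  1.96] F [ 0.6 -0.1  0.6] t 11.2167 w 85.2
```

Measured: front end at x = 457.5, stand edge at about 512, so it sticks out about 54 mm and the plate centre is (523, 240). I grip at x = 485, y = 240, with the TCP at z = 46.

```bash
python3 -m crank '[[[16,0.5,10,0,0,0,1],[16,0.5,35,0,0,0,1],[16,0.5,55,0,0,0,1],[16,0.5,70,0,0,0,1],[16,0.5,76,0,0,0,1],[16,0.5,76,0,0,0,1],[16,0.5,76,0,0,0,1],[16,0.5,76,0,0,0,1]]]' 40; python3 go.py 485 240 46 -0.7
```

```text
clock: 11.88
tool_pos: [485.2, 240.1, 47.5]
tcp_rot: [-3.141, 0.02, -0.003]
wrist_force: [0.1, -0.3, -0.2]
grip_width: 85.3
grasp_force: 0.0
shift [-0.16  0.13  1.5 ] turn [-0.04 -0.11 -0.03] pos [485.2 240.1  47.5] q [ 0.36  0.16  1.83 -0.    1.14  1.95] F [ 0.1 -0.3 -0.2] t 11.8833 w 85.3
```

```bash
python3 -m crank '[[[0,0,1,0,0,0,0.5],[0,0,1,0,0,0,0.35],[0,0,1,0,0,0,0],[0,0,1,0,0,0,-0.5],[0,0,1,0,0,0,-1],[0,0,1,0,0,0,-1],[0,0,1,0,0,0,-1],[0,0,1,0,0,0,-1]]]' 40; python3 -m crank '[[[0,0,0,0,0,0,-1],[0,0,-3,0,0,0,-1],[0,0,-8,0,0,0,-1],[0,0,-15,0,0,0,-1],[0,0,-25,0,0,0,-1],[0,0,-40,0,0,0,-1],[0,0,-55,0,0,0,-1],[0,0,-60,0,0,0,-1],[0,0,-60,0,0,0,-1]]]'; python3 - <<'E'
from workcell import vision
import cv2
a=vision.get_image("scene")[150:390,240:560,::-1]; w=vision.get_image("wrist")[...,::-1]
cv2.imwrite("pics/g.png",cv2.hconcat([cv2.resize(a,(400,300)),cv2.resize(w,(400,300))]))
cv2.imwrite("pics/gw.png",w); import numpy as np
q=vision.camera_params("wrist"); np.savez("gw.npz",**{k:np.array(v) for k,v in q.items()})
E
```

```text
clock: 12.55
tool_pos: [484.3, 240.0, 45.6]
tcp_rot: [-3.141, 0.02, -0.002]
wrist_force: [0.1, 0.5, 3.8]
grip_width: 50.9
grasp_force: 41.1
clock: 13.3
tool_pos: [485.3, 240.3, 107.6]
tcp_rot: [-3.14, 0.02, -0.006]
wrist_force: [0.6, -0.0, -1.3]
grip_width: 50.7
grasp_force: 41.6
```

View pics/g.png

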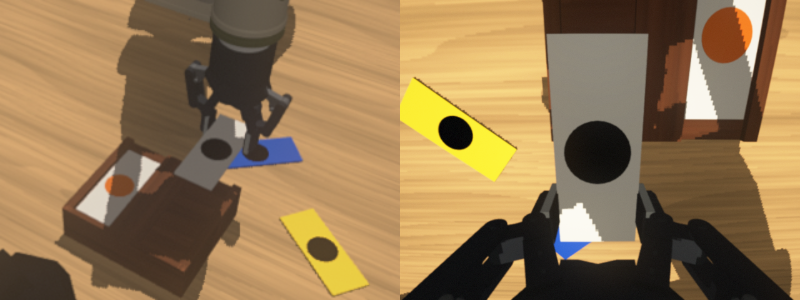

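The plate is held level by its front end. In the wrist panel the slice is at about (597,152) and the rear corners at (547,34) and (648,34). Next I compute its offset from the TCP.

```bash
python3 - <<'E'
from h import *
p=dict(np.load("gw.npz")); im=cv2.imread("pics/gw.png")
c,a,_=blob(im.max(2)<45,(315,243)); print(c,a)
for z in(110,115,120):
    x=[at(p,u,z).round(1) for u in(c,(235,54),(397,54))]; print(z,x,np.linalg.norm(x[2]-x[1]).round(1))
E
python3 go.py 547 -203 107.6 -0.7
```

```text
[315.8514174  243.34995112] 8184
110 [array([522.1, 239.6, 110. ]), array([587.3, 264.8, 110. ]), array([586.6, 212.5, 110. ])] 52.3
115 [array([523.9, 239.5, 115. ]), array([586.5, 263.8, 115. ]), array([585.8, 213.6, 115. ])] 50.2
120 [array([525.7, 239.5, 120. ]), array([585.6, 262.7, 120. ]), array([585. , 214.6, 120. ])] 48.1
shift [ 68.75 441.9   -2.55] turn [-0.   -0.01 -0.02] pos [483.8 239.7 105.1] q [ 0.37  0.08  1.8  -0.    1.26  1.95] F [ 0.4  0.4 -1. ] t 13.4 w 50.3
```

```bash
python3 -m crank '[[[1.5,10,-3,0,0,0,-1],[4,28,-3,0,0,0,-1],[8,53,-3,0,0,0,-1],[13,83,-3,0,0,0,-1],[17.5,113,-3,0,0,0,-1],[22,143,-3,0,0,0,-1],[26.5,173,-3,0,0,0,-1],[31,203,-3,0,0,0,-1],[36,233,-3,0,0,0,-1],[40,263,-3,0,0,0,-1],[45,293,-3,0,0,0,-1],[49.5,323,-3,0,0,0,-1],[54,353,-3,0,0,0,-1],[58.5,383,-3,0,0,0,-1],[63,410,-3,0,0,0,-1],[66,430,-3,0,0,0,-1],[67.5,439,-3,0,0,0,-1],[68,442,-3,0,0,0,-1],[68,442,-3,0,0,0,-1],[68,442,-3,0,0,0,-1]]]'; python3 - <<'E'
from h import *
from workcell import vision,r
s=r.state(); p=vision.camera_params("wrist"); w=vision.get_image("wrist")[...,::-1]
cv2.imwrite("pics/pw.png",w); z=s["tool_pos"][2]+7.4
c,a,_=blob(w.max(2)<45,(315,243)); print(c,a,at(p,c,z).round(1),s["tool_pos"])
m=(w[...,2]>150)&(w[...,0].astype(int)+50<w[...,2])
E
python3 go.py 546 -202.7 46 -0.7
```

```text
clock: 15.07
tool_pos: [545.8, -202.1, 107.6]
tcp_rot: [-3.141, 0.019, 0.002]
wrist_force: [-0.2, 0.1, -0.5]
grip_width: 50.4
grasp_force: 41.6
[315.51134146 243.36256098] 8200 [ 585.  -202.1  115. ] [ 545.80649285 -202.05739386  107.56135212]
shift [ 0.12  0.95 61.69] turn [-0.04  0.05  0.03] pos [ 545.9 -201.8  107.7] q [-0.44  0.19  1.68  0.    1.27  1.14] F [ 0.2 -0.  -1. ] t 15.1167 w 50.6
```

```bash
python3 -m crank '[[[0.1,0.9,6,0,0,0,-1],[0.1,0.9,18,0,0,0,-1],[0.1,0.9,32,0,0,0,-1],[0.1,0.9,44,0,0,0,-1],[0.1,0.9,53,0,0,0,-1],[0.1,0.9,57,0,0,0,-1],[0.1,0.9,59,0,0,0,-1],[0.1,0.9,59,0,0,0,-1],[0.1,0.9,59,0,0,0,-1]]]'; python3 -m crank '[[[0,0,0.5,0,0,0,-1],[0,0,1,0,0,0,-1],[0,0,1,0,0,0,-1]]]';python3 -m crank '[[[0,0,0.5,0,0,0,-1],[0,0,1,0,0,0,-1],[0,0,1,0,0,0,-1]]]'
```

```text
clock: 15.87
tool_pos: [546.8, -204.1, 49.6]
tcp_rot: [3.141, -0.02, 0.001]
wrist_force: [-0.8, 0.2, -0.3]
grip_width: 50.5
grasp_force: 41.6
clock: 16.12
tool_pos: [546.7, -204.2, 48.6]
tcp_rot: [3.141, -0.02, 0.001]
wrist_force: [0.5, -0.2, -0.4]
grip_width: 51.0
grasp_force: 41.6
clock: 16.37
tool_pos: [546.3, -204.0, 47.1]
tcp_rot: [3.142, -0.02, -0.0]
wrist_force: [-1.1, -0.5, -0.4]
grip_width: 50.6
grasp_force: 41.6
```

```bash
python3 -m crank '[[[-0.3,-1,0.5,0,0,0,-1],[-0.5,-1,1,0,0,0,-1],[-0.5,-1,1,0,0,0,-1]]]';python3 -m crank '[[[0,0,0.3,0,0,0,-1],[0,0,0.6,0,0,0,-1],[0,0,0.6,0,0,0,-1]]]'; python3 -m crank '[[[0,0,0.3,0,0,0,-1],[0,0,0.5,0,0,0,-1],[0,0,0.5,0,0,0,-1]]]'
```

```text
clock: 16.62
tool_pos: [546.0, -202.8, 46.3]
tcp_rot: [-3.141, 0.02, -0.0]
wrist_force: [-0.4, 0.9, 0.9]
grip_width: 50.9
grasp_force: 41.7
clock: 16.87
tool_pos: [546.0, -202.9, 46.1]
tcp_rot: [-3.141, 0.02, -0.0]
wrist_force: [-2.7, 2.4, 6.1]
grip_width: 50.2
grasp_force: 42.1
clock: 17.12
tool_pos: [546.0, -202.9, 46.0]
tcp_rot: [-3.141, 0.02, -0.0]
wrist_force: [-5.2, 3.0, 9.4]
grip_width: 50.6
grasp_force: 42.3
```

The plate is in contact with the stage. I ease off slightly and open slowly.

```bash
python3 -m crank '[[[0,0,-0.5,0,0,0,-1],[0,0,-0.8,0,0,0,-1],[0,0,-0.8,0,0,0,-1],[0,0,-0.8,0,0,0,0.3],[0,0,-0.8,0,0,0,0.4],[0,0,-0.8,0,0,0,0.6],[0,0,-0.8,0,0,0,1],[0,0,-0.8,0,0,0,1],[0,0,-0.8,0,0,0,1],[0,0,-0.8,0,0,0,1],[0,0,-0.8,0,0,0,1]]]' 20; python3 - <<'E'
from h import *
from workcell import vision,r
p=vision.camera_params("wrist"); w=vision.get_image("wrist")[...,::-1]
c,a,_=blob(w.max(2)<45,(315,243)); print(c,a,at(p,c,53).round(1))
E
```

```text
clock: 18.03
tool_pos: [545.9, -203.0, 45.8]
tcp_rot: [3.141, -0.02, -0.0]
wrist_force: [0.6, -0.4, -0.1]
grip_width: 85.6
grasp_force: 0.0
[315.37634669 243.71952548] 8261 [ 584.8 -203.    53. ]
```

Released, with the centre measured at (584.8, -203.0), right on the stage centre. I withdraw straight up.

```bash
python3 -m crank '[[[0,0,-5,0,0,0,1],[0,0,-15,0,0,0,1],[0,0,-30,0,0,0,1],[0,0,-55,0,0,0,1],[0,0,-80,0,0,0,1],[-40,0,-110,0,0,0,1],[-80,0,-120,0,0,0,1],[-80,0,-120,0,0,0,1],[-80,0,-120,0,0,0,1],[-80,0,-120,0,0,0,1],[-80,0,-120,0,0,0,1],[-80,0,-120,0,0,0,1]]]'; python3 - <<'E'
from h import *
from workcell import vision
w=vision.get_image("scene")[...,::-1]; t=vision.get_image("top")[...,::-1]
cv2.imwrite("pics/f.png",cv2.hconcat([cv2.resize(w[150:390,90:410],(400,300)),cv2.resize(t[60:360,160:560],(400,300))]))
E
```

```text
clock: 19.08
tool_pos: [466.5, -201.9, 165.5]
tcp_rot: [-3.141, 0.019, 0.0]
wrist_force: [0.0, -0.5, 0.2]
grip_width: 85.3
grasp_force: 0.0
```

View pics/f.png

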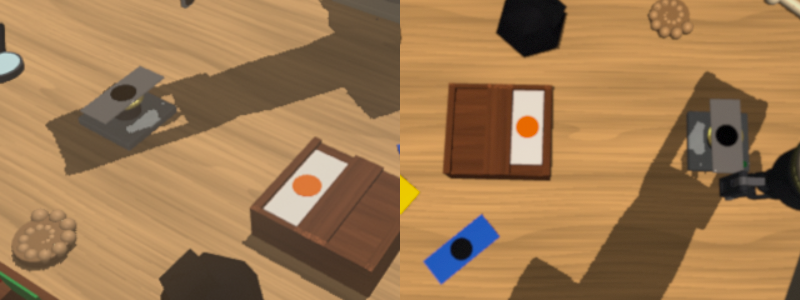

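In the final picture the obsidian plate lies flat on the stage. Its slice is at top pixel (487,195), against (486,195) for the stage. The amber plate is unmoved at (287,187), and the gripper is clear.

```bash
python3 -c "
from workcell import r
print(r.job_done())"
```

```text
the job is handed in; nothing more can be done
None
```

I slid the obsidian plate out, gripped it by its front end, laid it flat on the viewing stage within about 2 mm of centre by camera and let go; the amber plate looks unmoved in the final picture, and I handed the job in at about 19 s (no verdict was shown).

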